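Bolt the sander hood and pull to start

ROBOT

A 7-joint arm with a two-finger parallel gripper is mounted at the origin on the work surface. World frame = base frame: x ahead of the robot, y to its left, z up, the work surface at z = 0. Lengths are in m, angles in rad, forces in N, time in s.
With the tool pointing down it reaches from about 0.425 to 0.95 m from the base axis. Payload 4.7 kg.
Tool frame: the origin (TCP) lies on the centre line of the jaws, within the pads' length; the fingertips stand 14 mm ahead of it and the grasp point (between the pads) lies 5 mm behind it; z points along the fingers, y is the line along which they close (so a half turn about z gives the same grasp; the last joint's range is limited). The gripper opens to 85 mm and grips with 20 to 120 N. Pads are 22 mm wide; open, the fingers measure 114 mm over their backs; the gripper's body (76 mm by 85 mm) begins 54 mm behind the grasp point. The pads swing forward as they close: fully open they stand 13 mm farther back than shut.
Start: joints at [1.291, 0.469, -0.049, 1.532, 0.024, 1.141, -0.082], TCP at [0.168, -0.654, 0.245] pointing down, gripper open.
Joint ranges: [-2.59, 2.59], [-0.33, 1.99], [-1.39, 1.29], [0.1, 2.45], [-1.04, 4.18], [0.21, 1.99], [-2.66, 2.66]. Speed limits (rad/s): [2.57, 2.57, 3.14, 3.14, 3.14, 3.14, 3.14].

INTERFACE

Orientations are given as a 3x3 rotation matrix whose columns are the frame's x, y, z axes.
In Python, from rig import r gives the robot as it stands.
- The arm moves only by the tool servo_tool, never from a script. Its argument "targets" is a list of rows, each an object with "dp": the shift along the tool's x, y, z in cm, a list of three; "angular": the turn, a rotation vector about the tool's x, y, z in rad, a list of three. In form: [{"dp": [dx, dy, dz], "angular": [ax, ay, az]}, ...]. A call has 1 to 20 rows; each row shifts and turns the commanded pose from where the row before left it, along the tool's axes as they then stand; what a row does not reach is not made up. A row lasts 1/8 s, in which the tool goes at most 62.5 mm and 10.7 degrees, less where a joint would pass 70% of its speed; a pose out of reach is approached as far as the arm can. A call with a gripper value outside its range is refused whole. "fingers" is the closure in counts, from 0 (fully open) to 255 (shut), set as the call begins (left out, the last holds). The fingers move at their own pace and stop on an object; the grip force is fixed at half the most. Time passes only in rows, so rows that do not move let the fingers close. It gives the time, the measured TCP pose, the force, the opening and the grip force at its end, in the units of the state.
- r.sense(): the state, without advancing time (a new reading comes with each control period).
- r.grab_frame(name): name is "side" or "top" or "wrist"; returns the picture (480x640x3 uint8, red, green, blue); there is no depth.
- r.camera_info(name): a dict with "fx", "fy", "cx", "cy" (pixels), "k1" (the pictures are not rectified: a ray, as slopes to the right and down, at radius r is drawn at 1 + k1 r^2 times it, then the intrinsics apply), "position" and "attitude" of the camera in the world; the wrist camera has in their place "mount" (4x4, takes a point from camera to tool coordinates, whose origin is the TCP and whose axes are the flange's). Camera axes: x right, y up, looking along -z (the intrinsics and any distortion apply to the point x, -y, -z); pixel columns grow to the right and rows downward; lengths in m; the calibration is good to about 2 mm. A picture is of the moment at which its call begins: read the wrist's pose just before it. camera_info takes no time and is no camera call.
- r.job_done(): hands the job in; it is judged then, once.
The state is a dict: "time_s": time; "joint_pos": joint angles; "dq": joint speeds; "joint_efforts": joint torques, N m; "ee_pos": TCP position; "eef_rot": TCP orientation; "contact_force": force on the tool from outside, world axes, zero at the start; "ft_torque": the same for the moment, N m; "opening": opening from 0.0 (shut) to 1.0 (fully open); "gripper_force": force on a finger pad.
Only numpy, scipy, OpenCV 4.12 (cv2) and the standard library are available. Lean on these libraries where they do the work, as an engineer would, in place of code of your own. Each camera call takes 0.05 s, during which the arm holds its last target. There are 200 camera calls.

TASK

Get the drum sander running: push its spring-open hood fully shut, hold it down against the spring while you shoot the slide bolt all the way home into its keeper, and only then pull the mushroom start knob on the switch box out until it clicks over, and let it go so that it stays out. Leave the speed dial as it is set and do not disturb the sleeve tray, the tape measure or the wooden blank.

Things in the scene. Friction and masses are not known exactly. Their poses are not given: they have to be found in the camera images.
- sander: Small bench drum sander, screwed down. Origin: centre of its underside; x runs from its front (which faces the robot) to the motor at its back, y to its left. Between two 24 mm wooden cheeks (at y = -139 and +139 mm, tops 165 mm above the bench) lie the drum and a grey sheet hood. It extends 165 mm to the front, 280 mm to the back, 182 mm to the sides.
- hood_hinge (a point): Middle of the hood's hinge axis (along the sander's y), fixed on the sander at its local (110, 0, 158) mm, axes as the sander's. The hood plate reaches 170 mm from here to the front, is 248 mm wide and 6 mm thick; its top is 6 mm above the axis when shut. A dust port 50 mm wide, 42 mm high stands on its left half, 55 mm from the axis.
- hood (a joint): Hood angle, rad: 0 = fully shut on its rail (hard stop), 0.8 = wide open, where its torsion spring throws it; the front edge rises as it opens. Shutting it takes about 3 N down on the bolt's ball when open, rising to about 9 N when shut; let go unbolted, it springs open. Bolted and let go, it lifts against the keeper and rests at about 0.017.
- bolt (a joint): Slide bolt, a 10 mm steel rod on top of the hood near its front edge: 0 = drawn back, 0.030 m = fully home, moving to the sander's right (-y). About 2 N slides it, more when the spring bears on it. Starts 0 to 5 mm out. Its tip meets the keeper mouth at 0.011 and leaves the keeper's far end at 0.027. It enters only with the hood held within about 1.5 mm of shut.
- bolt_ball (a point): Centre of the bolt's handle, a steel ball 20 mm across on an 8 mm stem; moves with bolt and hood, axes as the hood's. Bolt at 0 and hood shut: 145 mm to the front (-x), 55 mm right (-y) and 50 mm up from hood_hinge, 44 mm above the hood plate; it turns with the hood about the hinge (about 0.30 m high when open). Guide straps 23 mm high stand 43 mm left and 52 mm right of it.
- keeper_mouth (a point): Centre of the near opening of the keeper, a fixed steel staple (26 mm wide, 20 mm high, 16 mm deep along y) on top of the right (-y) cheek, on the line of the bolt when the hood is shut; its window passes the 10 mm rod with 2 mm to spare above and at each side.
- switch_box: Grey switch box screwed to the bench to the left or the right of the sander. Origin: centre of its underside; 123 mm deep (x), 130 mm wide (y), 40 mm high in front (-x), 111 mm at the back. Its panel slopes 30 degrees from level, facing up and to its front; it carries the start knob low in the middle and, 60 mm up the slope from it, the speed dial.
- start_knob (a joint): Travel of the start knob, m: 0 = in (off), about 0.0117 = resting out (on), hard stop at 0.014; grows as it is pulled out square to the panel. A return spring (2 to 3 N) and a ball detent resist: the pull rises to about 10 N in the first 3 mm, then falls to nothing near 7.5 mm, where it snaps outward (the click); 12 to 14 mm takes 3 N. Let go before the click, it springs back in.
- start_knob_head (a point): Black mushroom start knob: round head 38 mm across and 14 mm thick on a 22 mm neck. This point is on its axis at mid-thickness of the head, 27 mm off the panel when in; it moves with the knob. Its z points out of the panel, along the pull (30 degrees from upright), y level along the panel.
- dial_mark (a point): White pointer tip on the speed dial, a small black dial 28 mm across and 16 mm high on the same panel; the point is 12 mm from the dial's axis on its face and moves if the dial turns. Not to be turned.
- sleeve_tray: Loose grey plastic tray, 150 x 110 mm, with two brown sanding sleeves standing in it, 62 mm high; on the other side of the sander from the switch box. Origin: centre of its underside. Leave alone.
- tape_measure: Loose black and yellow tape measure, 72 x 40 mm, 66 mm high, on the bench in front of the sander. Origin: centre of its underside. Leave alone.
- maple_blank: Loose thin wooden blank, 60 x 200 mm, 6 mm thick, lying ready on the sander's white feed table (60 mm above the bench) in front of the drum. Origin: centre of its underside. Leave alone.
Things that resemble listed ones, but are neither listed nor needed, are in the scene too. Of the things that look like the switch_box, the smaller one is meant.

How it is judged:
By the outcome, as a careful person would: the job done as asked, in the order asked, and still so for the second after the job is handed in, with the robot touching nothing.
It also fails if it takes over 61 s, if anything falls off the work surface, if the arm or the gripper's body presses on something with over 40 N, if the wrist force passes 120 N, or if a joint passes its speed limit or range.

## Working session

There is one attempt and no reset: what is moved stays moved. The work goes in short steps, Python scripts to look and compute and a tool call to move; the robot and the scene stay as the last step left them, time stands still between calls to the robot, and variables do not carry over. Pictures are saved under pics/ and viewed, at most 10 in all, crops included, and the job is handed in when it is done.

Besides the shell and the picture viewer there is one more tool, called after "Request:" in YAML: its name, and indented under it one key for each argument. servo_tool: Moves the arm, as the interface text tells. Its arguments: {"type":"object","properties":{"targets":{"type":"array","items":{"type":"object","properties":{"dp":{"type":"array","items":{"type":"number"}},"angular":{"type":"array","items":{"type":"number"}}}}},"fingers":{"type":"number"}},"required":["targets"]}

```bash
ls; mkdir -p pics; cat > h.py <<'E'
import numpy as np,cv2
from rig import r
def save(n,f,crop=None,sc=1):
    im=r.grab_frame(n)
    cv2.imwrite('pics/'+f+'_full.png',im[:,:,::-1])
    return im
E
python3 - <<'E'
from h import *
s=r.sense();print(s)
ims=[save(n,n+'0') for n in('side','top')]
for n in('side','top','wrist'):print(n,r.camera_info(n))
E
```

```text
pics
{'time_s': 0.0, 'joint_pos': array([ 1.29112   ,  0.46944456, -0.048616  ,  1.5336863 ,  0.02409129,
        1.14099566, -0.08233307]), 'dq': array([ 0.00017494, -0.00102455, -0.00162577,  0.00057641,  0.0006659 ,
       -0.00039087,  0.00090214]), 'joint_efforts': array([-4.01827920e-04, -5.10301888e+01, -4.62896540e-02, -2.37710917e+01,
        1.07878429e-02,  7.52274238e-03,  1.59386701e-05]), 'ee_pos': array([ 0.16739383, -0.65334283,  0.24426258]), 'eef_rot': array([[ 9.68716688e-01,  2.48168675e-01, -5.35728065e-04],
       [ 2.48169247e-01, -9.68714878e-01,  1.87348455e-03],
       [-5.40275703e-05, -1.94782697e-03, -9.99998102e-01]]), 'contact_force': array([ 0.5619612 , -0.44308268,  0.52009955]), 'ft_torque': array([ 0.05981944, -0.05910956,  0.01072137]), 'gripper_force': 0.0, 'opening': 1.0017186437594148}
side {'fx': 552.7437777524666, 'fy': 552.7437777524666, 'cx': 327.8666114396774, 'cy': 232.4627321491114, 'k1': 0.053168021927262735, 'position': array([0.39791858, 0.86653485, 1.07010425]), 'attitude': array([[-0.97225294,  0.18657745, -0.14111368],
       [-0.23
[... 214 characters left out ...]
749, 'position': array([0.36204181, 0.09089121, 1.38526138]), 'attitude': array([[-0.01892963,  0.98614561, -0.16479839],
       [-0.99980321, -0.01964853, -0.00273307],
       [-0.00593325,  0.16471422,  0.98632349]])}
wrist {'fx': 411.337434719015, 'fy': 411.337434719015, 'cx': 317.6929085778447, 'cy': 244.3850757295793, 'k1': 0.019632077809763, 'mount': array([[-6.93065811e-04,  9.56744694e-01,  2.90928016e-01,
         7.37085854e-02],
       [ 9.99999292e-01,  9.44448289e-04, -7.23651753e-04,
        -8.85878540e-04],
       [-9.67116442e-04,  2.90927309e-01, -9.56744671e-01,
        -1.28866232e-01],
       [ 0.00000000e+00,  0.00000000e+00,  0.00000000e+00,
         1.00000000e+00]])}
```

View pics/top0_full.png

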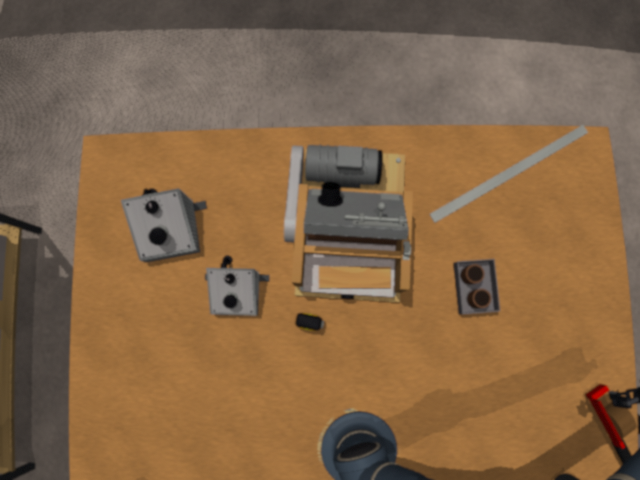

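View pics/side0_full.png

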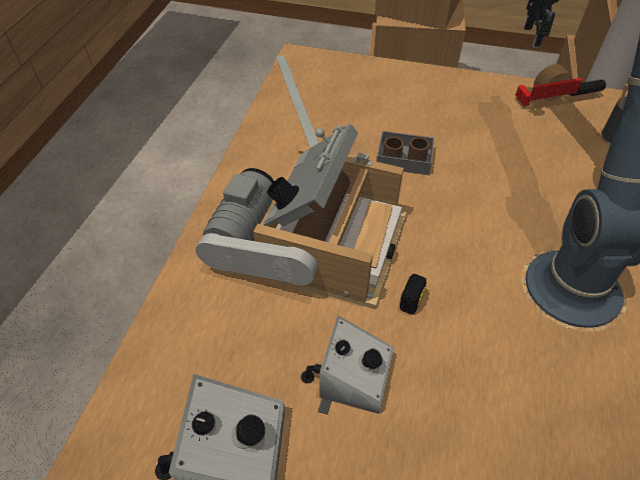

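```bash
cat >> h.py <<'E'
def ray(n,uv,pose=None):
    c=r.camera_info(n)
    K=np.array([[c['fx'],0,c['cx']],[0,c['fy'],c['cy']],[0,0,1.]])
    p=cv2.undistortPoints(np.array([[uv]],float),K,np.array([c['k1'],0,0,0.]))[0,0]
    d=np.array([p[0],-p[1],-1.])
    if n=='wrist':
        R,t=pose; M=c['mount']; o=t+R@M[:3,3]; d=R@M[:3,:3]@d
    else: o=np.array(c['position']); d=c['attitude']@d
    return o,d/np.linalg.norm(d)
def atz(ry,z): o,d=ry; return o+d*(z-o[2])/d[2]
def tri(rays):
    A=0;b=0
    for o,d in rays:
        P=np.eye(3)-np.outer(d,d);A=A+P;b=b+P@o
    x=np.linalg.solve(A,b)
    return x,[1e3*np.linalg.norm(np.cross(x-o,d)) for o,d in rays]
def proj(n,X,pose=None):
    c=r.camera_info(n)
    if n=='wrist':
        R,t=pose; M=c['mount']; A=R@M[:3,:3]; o=t+R@M[:3,3]
    else: A=c['attitude']; o=c['position']
    q=A.T@(np.array(X)-o); x,y=q[0]/-q[2],-q[1]/-q[2]; f=1+c['k1']*(x*x+y*y)
    return np.array([c['cx']+c['fx']*x*f,c['cy']+c['fy']*y*f])
def crop(im,x0,y0,x1,y1,k): return cv2.resize(im[y0:y1,x0:x1],None,fx=k,fy=k,interpolation=cv2.INTER_CUBIC)
E
python3 - <<'E'
from h import *
t=cv2.imread('pics/top0_full.png');s=cv2.imread('pics/side0_full.png')
C=np.zeros((600,800,3),np.uint8)
def put(a,x,y):C[y:y+a.shape[0],x:x+a.shape[1]]=a
put(crop(t,285,180,420,310,4),0,0)
put(crop(t,205,255,270,325,4),540,0)
put(crop(s,320,315,400,415,3),540,290)
cv2.imwrite('pics/c1.png',C)
cv2.imwrite('pics/c2.png',crop(s,230,115,420,315,3))
print(tri([ray('top',(382,206)),ray('side',(320,133))]),tri([ray('top',(231,301)),ray('side',(373,358))]))
E
```

```text
(array([ 0.62524264, -0.05058735,  0.29481948]), [np.float64(0.6726047746404339), np.float64(0.672604774640328)]) (array([0.41977742, 0.34148258, 0.0889489 ]), [np.float64(0.514497199577122), np.float64(0.5144971995769434)])
```

View pics/c1.png

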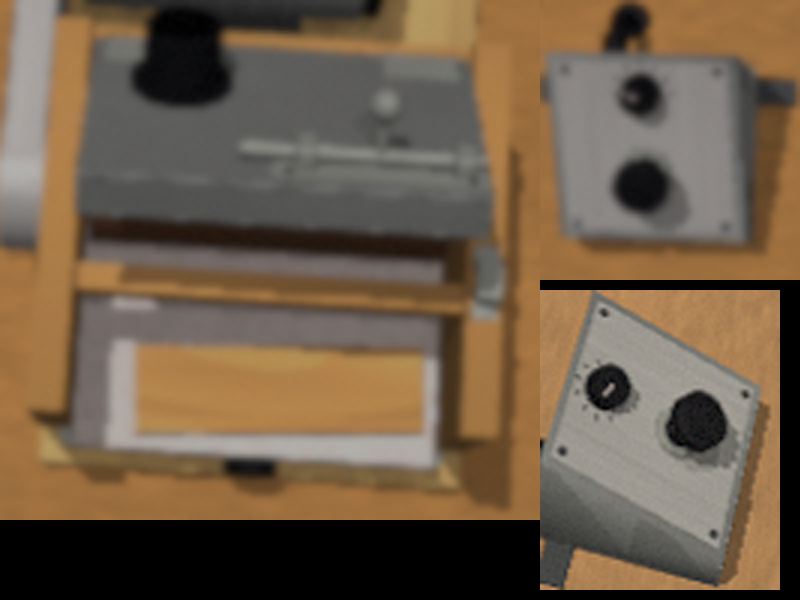

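View pics/c2.png

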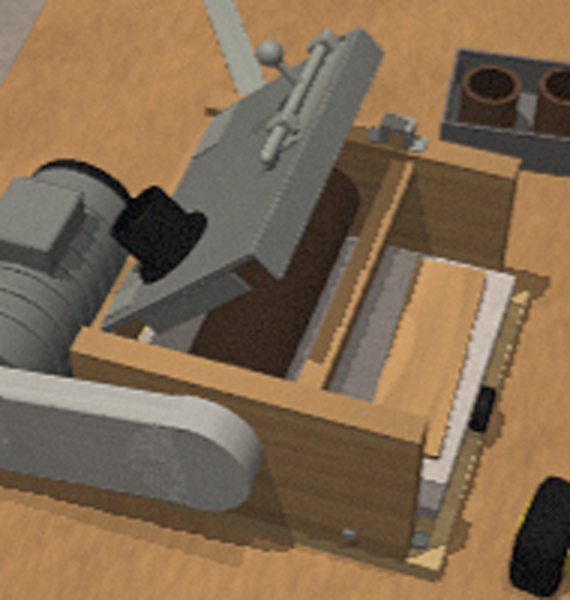

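```bash
cat > m.py <<'E'
from h import *
T=lambda x,y:(285+x/4,180+y/4)
S=lambda x,y:(230+x/3,115+y/3)
def yaw(a,b): d=b-a; return np.degrees(np.arctan2(d[1],d[0]))
a=atz(ray('side',S(420,443)),.165);b=atz(ray('side',S(73,350)),.165);print('Lcheek outer',a,b,yaw(a,b))
a=atz(ray('top',T(107,447)),.06);b=atz(ray('top',T(437,468)),.06);print('table',a,b,yaw(a,b)+90)
a=tri([ray('top',T(386,103)),ray('side',S(269,53))]);print('ball',a)
print('keeper',tri([ray('top',T(487,275)),ray('side',S(398,132))]))
TB=lambda x,y:(205+(x-540)/4,255+y/4)
SB=lambda x,y:(320+(x-540)/3,315+(y-290)/3)
print('knob',tri([ray('top',TB(641,186)),ray('side',SB(697,420))]))
P=[tri([ray('top',TB(*u)),ray('side',SB(*v))]) for u,v in [((565,70),(603,312)),((716,72),(562,451)),((578,226),(745,394)),((725,228),(713,534))]]
# order fixed below: top-left(back,left), back right, front left, front right
for p in P:print(p)
E
python3 m.py
```

```text
Lcheek outer [0.46261124 0.17150956 0.165     ] [0.71937933 0.14988235 0.165     ] -4.814579179992366
table [0.44354673 0.12278321 0.06      ] [ 0.42421846 -0.10489975  0.06      ] -4.852271607136373
ball (array([ 0.62552409, -0.04918806,  0.29674293]), [np.float64(0.5507032163545086), np.float64(0.5507032163545215)])
keeper (array([ 0.5392907 , -0.12538983,  0.17408404]), [np.float64(2.101591060169149), np.float64(2.1015910601691306)])
knob (array([0.41963926, 0.34325034, 0.09023506]), [np.float64(0.728724003140517), np.float64(0.7287240031405253)])
(array([0.48342129, 0.36336201, 0.2305804 ]), [np.float64(0.4255786028015742), np.float64(0.42557860280128856)])
(array([ 0.51297371,  0.31476557, -0.0541435 ]), [np.float64(2.473755397550447), np.float64(2.4737553975504203)])
(array([0.39197561, 0.36623101, 0.17771908]), [np.float64(1.595749774594511), np.float64(1.595749774594367)])
(array([ 0.39554893,  0.31830302, -0.12443414]), [np.float64(1.016369252648965), np.float64(1.0163692526488723)])
```

Request:
servo_tool:
  targets:
    - {"dp": [0,0,-4.5],"angular": [0,0,0.084]}
    - {"dp": [0,0,-4.5],"angular": [0,0,0.084]}
    - {"dp": [0,0,-4.5],"angular": [0,0,0.084]}
    - {"dp": [0,0,-4],"angular": [0,0,0.083]}
    - {"dp": [2.7,-4.27,0],"angular": [0,0,0]}
    - {"dp": [2.7,-4.27,0],"angular": [0,0,0]}
    - {"dp": [2.7,-4.27,0],"angular": [0,0,0]}
    - {"dp": [2.7,-4.27,0],"angular": [0,0,0]}
    - {"dp": [2.7,-4.27,0],"angular": [0,0,0]}
    - {"dp": [2.7,-4.27,0],"angular": [0,0,0]}
    - {"dp": [2.7,-4.27,0],"angular": [0,0,0]}
    - {"dp": [2.7,-4.27,0],"angular": [0,0,0]}
    - {"dp": [2.7,-4.27,0],"angular": [0,0,0]}
    - {"dp": [2.7,-4.27,0],"angular": [0,0,0]}
    - {"dp": [2.7,-4.27,0],"angular": [0,0,0]}
    - {"dp": [2.7,-4.27,0],"angular": [0,0,0]}
    - {"dp": [2.7,-4.27,0],"angular": [0,0,0]}
    - {"dp": [2.7,-4.27,0],"angular": [0,0,0]}
    - {"dp": [2.7,-4.27,0],"angular": [0,0,0]}
    - {"dp": [0,0,0],"angular": [0,0,0]}

```text
time_s: 2.6
ee_pos: [0.626, -0.0446, 0.4189]
eef_rot: [[0.997, -0.076, -0.002], [-0.076, -0.997, 0.003], [-0.002, -0.003, -1.0]]
contact_force: [-0.5, -0.6, -0.5]
opening: 1.001
gripper_force: 0.0
```

```bash
python3 - <<'E'
from h import *
s=r.sense();pose=(s['eef_rot'],s['ee_pos']);np.savez('p1',R=pose[0],t=pose[1]);print(s['time_s'],*pose,s['joint_pos'])
im=save('wrist','w1')
print(proj('wrist',(.6255,-.0495,.2967),pose))
E
sed -i 's/^P=.*/P=[tri([ray("top",TB(*u)),ray("side",SB(*v))]) for u,v in [((565,70),(562,451)),((716,72),(603,312)),((578,226),(713,534)),((725,228),(745,394))]]/' m.py; python3 m.py | tail -4
```

```text
2.6 [[ 0.99709653 -0.07612742 -0.00176971]
 [-0.07612175 -0.99709378  0.00307679]
 [-0.0019988  -0.00293314 -0.9999937 ]] [ 0.62601575 -0.04464344  0.41886601] [ 0.3066071   0.33056658 -0.41961448  1.37315269  0.13009974  1.46711365
 -1.75341352]
[326.73353338 240.01490503]
(array([0.49792907, 0.39295626, 0.1052896 ]), [np.float64(0.8581446102556336), np.float64(0.8581446102556444)])
(array([0.49465261, 0.28961283, 0.10739108]), [np.float64(0.8203893556801335), np.float64(0.8203893556801838)])
(array([0.39511962, 0.39636434, 0.04558467]), [np.float64(1.6388352761833225), np.float64(1.638835276183221)])
(array([0.39189359, 0.29256704, 0.0463857 ]), [np.float64(1.0373725451559765), np.float64(1.0373725451560234)])
```

View pics/w1_full.png

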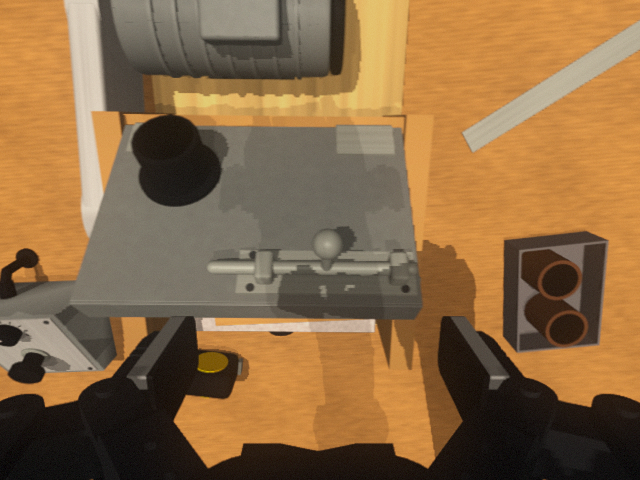

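Request:
servo_tool:
  fingers: 145
  targets:
    - {"dp": [0,0.1,2],"angular": [0,0,0.01]}
    - {"dp": [0,0.1,2],"angular": [0,0,0]}
    - {"dp": [0,0.1,2],"angular": [0,0,0]}
    - {"dp": [0,0.1,2],"angular": [0,0,0]}
    - {"dp": [-0.1,0.1,1],"angular": [0,0,0]}
    - {"dp": [0,0,0],"angular": [0,0,0]}

```text
time_s: 3.4
ee_pos: [0.6229, -0.0558, 0.3299]
eef_rot: [[0.995, -0.096, -0.001], [-0.096, -0.995, -0.001], [-0.001, 0.001, -1.0]]
contact_force: [0.8, -0.2, 0.9]
opening: 0.43
gripper_force: 0.0
```

```bash
python3 - <<'E'
from h import *
s=r.sense();print(s['ee_pos'],s['eef_rot'],s['opening'])
im=save('wrist','w2')[:,:,::-1];print(proj('wrist',(.6245,-.0495,.2967),(s['eef_rot'],s['ee_pos'])))
cv2.imwrite('pics/w2c.png',crop(im,120,120,520,420,2))
E
```

```text
[ 0.62290678 -0.05576679  0.32990061] [[ 9.95414679e-01 -9.56455177e-02 -1.24542828e-03]
 [-9.56462866e-02 -9.95415220e-01 -5.73079324e-04]
 [-1.18490579e-03  6.89572162e-04 -9.99999060e-01]] 0.4301946243716687
[304.0132324  296.24001871]
```

View pics/w2c.png

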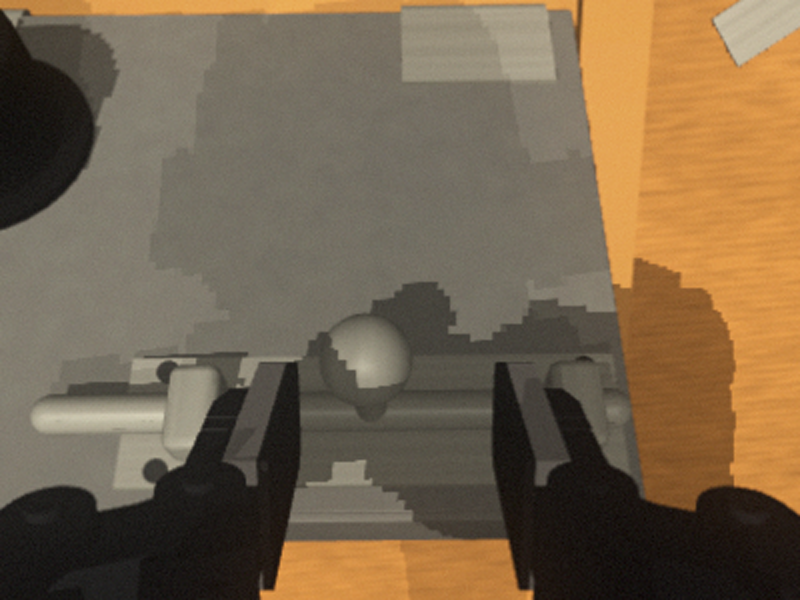

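Request:
servo_tool:
  targets:
    - {"dp": [0,-0.3,0.5],"angular": [0,0,-0.01]}
    - {"dp": [0,-0.3,1.0],"angular": [0,0,0]}
    - {"dp": [0,0,1.0],"angular": [0,0,0]}
    - {"dp": [0,0,0.5],"angular": [0,0,0]}
    - {"dp": [0,0,0],"angular": [0,0,0]}

```text
time_s: 4.08
ee_pos: [0.6239, -0.0488, 0.2996]
eef_rot: [[0.996, -0.084, -0.001], [-0.084, -0.996, -0.0], [-0.001, 0.0, -1.0]]
contact_force: [-0.7, -0.5, -0.5]
opening: 0.434
gripper_force: 0.0
```

Request:
servo_tool:
  fingers: 255
  targets:
    - {"dp": [0,0,0],"angular": [0,0,0]}
    - {"dp": [0,0,0],"angular": [0,0,0]}
    - {"dp": [0,0,0],"angular": [0,0,0]}
    - {"dp": [0,0,0],"angular": [0,0,0]}

```text
time_s: 4.58
ee_pos: [0.6243, -0.0488, 0.3008]
eef_rot: [[0.996, -0.084, 0.001], [-0.084, -0.996, -0.0], [0.001, 0.0, -1.0]]
contact_force: [-0.1, -1.0, 1.8]
opening: 0.194
gripper_force: 58.5
```

```bash
python3 - <<'E'
from h import *
s=r.sense();print(s['ee_pos'],s['eef_rot'],s['opening'],s['gripper_force'],s['contact_force'])
im=save('side','s2')[:,:,::-1]
cv2.imwrite('pics/s2c.png',crop(im,240,60,440,210,4))
E
```

```text
[ 0.62426431 -0.04875888  0.30081755] [[ 9.96438517e-01 -8.43178095e-02  8.88665306e-04]
 [-8.43175708e-02 -9.96438887e-01 -3.02728303e-04]
 [ 9.11026056e-04  2.26720041e-04 -9.99999559e-01]] 0.19395342852796707 58.5028874874115 [-0.07063198 -0.99389286  1.8249712 ]
```

View pics/s2c.png

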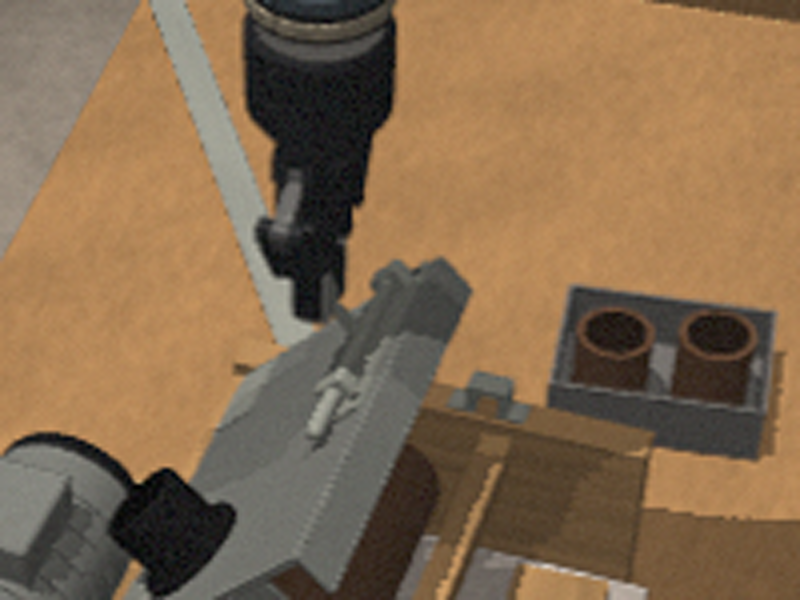

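Request:
servo_tool:
  targets:
    - {"dp": [-0.68,0,0.36]}
    - {"dp": [-0.67,0,0.36]}
    - {"dp": [-0.64,0,0.43]}
    - {"dp": [-0.63,0,0.43]}
    - {"dp": [-0.6,0,0.48]}
    - {"dp": [-0.59,0,0.49]}
    - {"dp": [-0.54,0,0.54]}
    - {"dp": [-0.54,0,0.55]}
    - {"dp": [0,0,0]}

```text
$.targets[0]: bad value
```

Request:
servo_tool:
  targets:
    - {"dp": [-0.68,0,0.36],"angular": [0,0,0]}
    - {"dp": [-0.67,0,0.36],"angular": [0,0,0]}
    - {"dp": [-0.64,0,0.43],"angular": [0,0,0]}
    - {"dp": [-0.63,0,0.43],"angular": [0,0,0]}
    - {"dp": [-0.6,0,0.48],"angular": [0,0,0]}
    - {"dp": [-0.59,0,0.49],"angular": [0,0,0]}
    - {"dp": [-0.54,0,0.54],"angular": [0,0,0]}
    - {"dp": [-0.54,0,0.55],"angular": [0,0,0]}
    - {"dp": [0,0,0],"angular": [0,0,0]}

```text
time_s: 5.75
ee_pos: [0.5728, -0.0441, 0.2649]
eef_rot: [[0.996, -0.084, -0.005], [-0.084, -0.996, -0.001], [-0.005, 0.001, -1.0]]
contact_force: [-8.0, -1.5, 14.6]
opening: 0.188
gripper_force: 62.7
```

Request:
servo_tool:
  targets:
    - {"dp": [-0.2,0,-0.15],"angular": [0,0,0]}
    - {"dp": [-0.48,0,0.59],"angular": [0,0,0]}
    - {"dp": [-0.48,0,0.6],"angular": [0,0,0]}
    - {"dp": [-0.43,0,0.64],"angular": [0,0,0]}
    - {"dp": [-0.42,0,0.64],"angular": [0,0,0]}
    - {"dp": [0,0,0],"angular": [0,0,0]}

```text
time_s: 6.5
ee_pos: [0.5545, -0.0427, 0.2417]
eef_rot: [[0.996, -0.084, -0.0], [-0.084, -0.996, -0.001], [-0.0, 0.001, -1.0]]
contact_force: [-4.2, -0.6, 12.0]
opening: 0.191
gripper_force: 63.7
```

Request:
servo_tool:
  targets:
    - {"dp": [-0.4,0,0.65],"angular": [0,0,0]}
    - {"dp": [-0.4,0,0.68],"angular": [0,0,0]}
    - {"dp": [-0.3,0,0.7],"angular": [0,0,0]}
    - {"dp": [-0.28,0,0.7],"angular": [0,0,0]}
    - {"dp": [0,0,0.15],"angular": [0,0,0]}
    - {"dp": [0,0,0],"angular": [0,0,0]}

```text
time_s: 7.25
ee_pos: [0.538, -0.0414, 0.2121]
eef_rot: [[0.997, -0.082, -0.008], [-0.082, -0.997, -0.001], [-0.008, 0.002, -1.0]]
contact_force: [-9.0, 0.2, 12.0]
opening: 0.188
gripper_force: 60.3
```

Request:
servo_tool:
  targets:
    - {"dp": [-0.2,0,0.15],"angular": [0,0,0]}
    - {"dp": [-0.1,0,0.15],"angular": [0,0,0]}
    - {"dp": [0,0,0],"angular": [0,0,0]}

```text
time_s: 7.62
ee_pos: [0.5369, -0.0413, 0.2096]
eef_rot: [[0.997, -0.082, -0.003], [-0.082, -0.997, -0.001], [-0.003, 0.002, -1.0]]
contact_force: [-4.8, -0.5, 11.6]
opening: 0.182
gripper_force: 60.6
```

```bash
python3 - <<'E'
from h import *
s=r.sense();print(s['ee_pos'],s['opening'],s['gripper_force'],s['contact_force'])
im=save('side','s3')[:,:,::-1]
cv2.imwrite('pics/s3c.png',crop(im,290,90,430,210,5)[:600,:700])
E
```

```text
[ 0.5369249  -0.04133277  0.20964348] 0.18173067922932895 60.56311011314392 [-4.8375802  -0.50115045 11.56725382]
```

View pics/s3c.png

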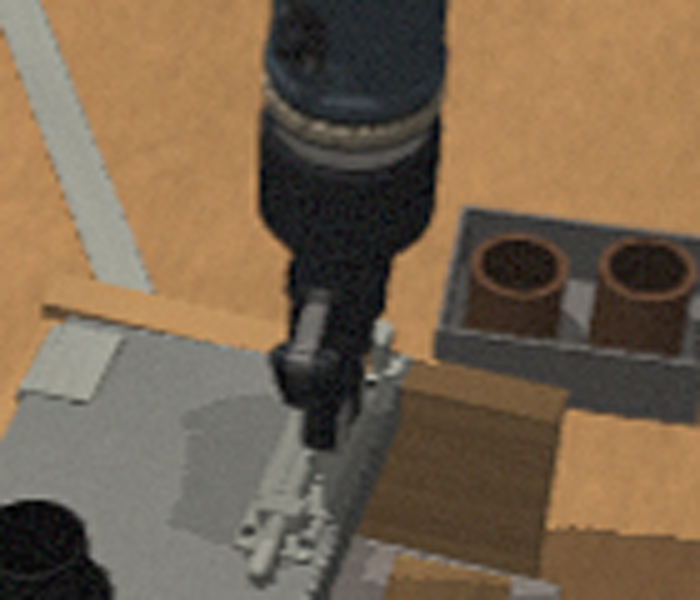

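Request:
servo_tool:
  targets:
    - {"dp": [-0.1,0,0.15],"angular": [0,0,0]}
    - {"dp": [0,0,0.15],"angular": [0,0,0]}
    - {"dp": [0,0,0],"angular": [0,0,0]}

```text
time_s: 8.05
ee_pos: [0.5358, -0.0412, 0.2066]
eef_rot: [[0.997, -0.082, -0.003], [-0.082, -0.997, -0.001], [-0.003, 0.002, -1.0]]
contact_force: [-6.7, 0.1, 11.2]
opening: 0.182
gripper_force: 60.9
```

Request:
servo_tool:
  targets:
    - {"dp": [0,0,0.15],"angular": [0,0,0]}
    - {"dp": [0,0,0.15],"angular": [0,0,0]}
    - {"dp": [0,0,0],"angular": [0,0,0]}

```text
time_s: 8.43
ee_pos: [0.5347, -0.0411, 0.2033]
eef_rot: [[0.997, -0.082, -0.006], [-0.082, -0.997, -0.002], [-0.006, 0.002, -1.0]]
contact_force: [-8.7, 0.3, 13.1]
opening: 0.187
gripper_force: 61.3
```

```bash
python3 - <<'E'
from h import *
s=r.sense();print(s['ee_pos'],s['joint_pos'])
a=cv2.imread('pics/s3_full.png');save('side','s4');b=cv2.imread('pics/s4_full.png')
def off(x0,y0,x1,y1):
    t=a[y0:y1,x0:x1];m=cv2.matchTemplate(cv2.resize(b[y0-8:y1+8,x0-8:x1+8],None,fx=4,fy=4,interpolation=2),cv2.resize(t,None,fx=4,fy=4,interpolation=2),5)
    _,v,_,l=cv2.minMaxLoc(m);return v,l[0]/4-8,l[1]/4-8
print('strap/bolt end',off(335,183,360,210),'finger',off(344,150,364,180),'port',off(285,190,315,215),'cheek',off(375,165,405,195))
# predictions for shut hood
ex=np.array([np.cos(np.radians(-4.8)),np.sin(np.radians(-4.8)),0]);ey=np.array([-ex[1],ex[0],0])
ball=np.array([.6245,-.0492,.2967])
hinge=ball+ex*.0652+ey*.055-np.array([0,0,.1389]);print('hinge',hinge)
for th in(0,.03,.06,.1):
    f=lambda x,y,z:hinge+ex*(x*np.cos(th)+z*np.sin(th))+ey*y+np.array([0,0,-x*np.sin(th)+z*np.cos(th)])
    print(th,'ball',f(-.145,-.055,.05),'front-left top corner px',proj('side',f(-.17,.124,.006)),'bolt-line',proj('side',f(-.145,0.02,.018)))
E
```

```text
[ 0.53468301 -0.04114683  0.20331287] [ 0.34145296  0.32202616 -0.42297832  1.88795536  0.15955117  0.97048169
 -1.80674509]
strap/bolt end (0.9323738813400269, 0.25, 2.0) finger (0.9815571904182434, 0.75, 2.25) port (0.9768306016921997, 0.75, 1.0) cheek (0.9905703067779541, 0.0, 0.0)
hinge [6.94073616e-01 1.51311873e-04 1.57800000e-01]
0 ball [ 0.54497987 -0.04252251  0.2078    ] front-left top corner px [339.24996314 244.10497021] bolt-line [342.78238785 203.63170207]
0.03 ball [ 0.5465394  -0.04265347  0.21212685] front-left top corner px [339.20575775 242.54663122] bolt-line [342.58996053 202.22053996]
0.06 ball [ 0.54822756 -0.04279522  0.21640481] front-left top corner px [339.091904   240.96287519] bolt-line [342.34021565 200.7943782 ]
0.1 ball [ 0.55067589 -0.04300082  0.22202605] front-left top corner px [338.83078658 238.81398721] bolt-line [341.91773566 198.87177503]
```

Request:
servo_tool:
  targets:
    - {"dp": [-0.05,0,0.15],"angular": [0,0,0]}
    - {"dp": [-0.05,0,0.15],"angular": [0,0,0]}
    - {"dp": [0,0,0],"angular": [0,0,0]}

```text
time_s: 8.85
ee_pos: [0.5341, -0.0411, 0.2013]
eef_rot: [[0.997, -0.082, -0.005], [-0.082, -0.997, -0.002], [-0.005, 0.002, -1.0]]
contact_force: [-9.5, 0.4, 17.2]
opening: 0.187
gripper_force: 61.8
```

Request:
servo_tool:
  targets:
    - {"dp": [-0.05,0,0.15],"angular": [0,0,0]}
    - {"dp": [0,0,0.1],"angular": [0,0,0]}
    - {"dp": [0,0,0],"angular": [0,0,0]}

```text
time_s: 9.22
ee_pos: [0.5342, -0.0411, 0.201]
eef_rot: [[0.997, -0.083, -0.003], [-0.083, -0.997, -0.003], [-0.003, 0.003, -1.0]]
contact_force: [-14.1, 0.0, 29.5]
opening: 0.189
gripper_force: 62.5
```

```bash
python3 - <<'E'
from h import *
s=r.sense();print(s['ee_pos'],s['contact_force'])
save('side','s5');b=cv2.imread('pics/s5_full.png')
for n in('s3','s4'):
    a=cv2.imread(f'pics/{n}_full.png')
    def off(x0,y0,x1,y1):
        t=a[y0:y1,x0:x1];m=cv2.matchTemplate(cv2.resize(b[y0-8:y1+8,x0-8:x1+8],None,fx=8,fy=8,interpolation=2),cv2.resize(t,None,fx=8,fy=8,interpolation=2),5)
        _,v,_,l=cv2.minMaxLoc(m);return v,l[0]/8-8,l[1]/8-8
    print(n,'strap/bolt end',off(335,183,360,210),'finger',off(344,150,364,180),'port',off(285,190,315,215))
cv2.imwrite('pics/s5c.png',crop(b,290,130,420,260,4.6))
E
```

```text
[ 0.53419344 -0.04110733  0.2010325 ] [-1.40874678e+01  2.02690454e-02  2.95261563e+01]
s3 strap/bolt end (0.9334301352500916, 0.25, 2.625) finger (0.9761433601379395, 1.0, 3.125) port (0.9787402153015137, 0.75, 1.125)
s4 strap/bolt end (0.9484379291534424, 0.0, 0.625) finger (0.9840089082717896, 0.25, 0.875) port (0.9869154691696167, 0.125, 0.25)
```

View pics/s5c.png

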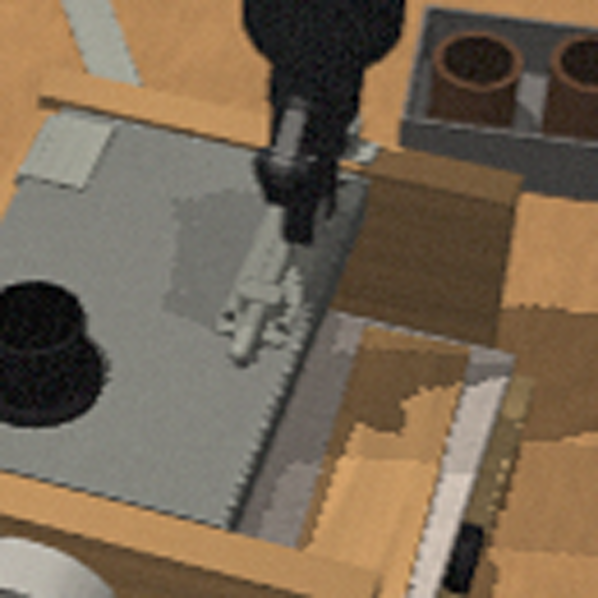

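Request:
servo_tool:
  targets:
    - {"dp": [0,0.2,-0.1],"angular": [0,0,0]}
    - {"dp": [0,0.25,0],"angular": [0,0,0]}
    - {"dp": [0,0.25,0],"angular": [0,0,0]}
    - {"dp": [0,0.25,0],"angular": [0,0,0]}
    - {"dp": [0,0.25,0],"angular": [0,0,0]}
    - {"dp": [0,0.25,0],"angular": [0,0,0]}
    - {"dp": [0,0.25,0],"angular": [0,0,0]}
    - {"dp": [0,0,0],"angular": [0,0,0]}

```text
time_s: 10.28
ee_pos: [0.5328, -0.057, 0.2011]
eef_rot: [[0.997, -0.082, -0.003], [-0.082, -0.997, -0.001], [-0.003, 0.001, -1.0]]
contact_force: [-11.9, 1.0, 24.2]
opening: 0.188
gripper_force: 62.1
```

Request:
servo_tool:
  targets:
    - {"dp": [0,0.25,0],"angular": [0,0,0]}
    - {"dp": [0,0.25,0],"angular": [0,0,0]}
    - {"dp": [0,0.25,0],"angular": [0,0,0]}
    - {"dp": [0,0.25,0],"angular": [0,0,0]}
    - {"dp": [0,0.2,0],"angular": [0,0,0]}
    - {"dp": [0,0.2,0],"angular": [0,0,0]}
    - {"dp": [0,0,0],"angular": [0,0,0]}

```text
time_s: 11.15
ee_pos: [0.5316, -0.0709, 0.2011]
eef_rot: [[0.997, -0.082, -0.003], [-0.082, -0.997, -0.001], [-0.003, 0.001, -1.0]]
contact_force: [-11.4, 2.1, 24.0]
opening: 0.189
gripper_force: 62.1
```

Request:
servo_tool:
  targets:
    - {"dp": [0,0.15,0],"angular": [0,0,0]}
    - {"dp": [0,0.15,0],"angular": [0,0,0]}
    - {"dp": [0,0,0],"angular": [0,0,0]}

```text
time_s: 11.52
ee_pos: [0.5316, -0.0712, 0.2011]
eef_rot: [[0.997, -0.08, -0.003], [-0.08, -0.997, 0.002], [-0.003, -0.002, -1.0]]
contact_force: [-11.8, 7.0, 23.4]
opening: 0.185
gripper_force: 62.1
```

Request:
servo_tool:
  targets:
    - {"dp": [0,0.1,0],"angular": [0,0,0]}
    - {"dp": [0,0,0],"angular": [0,0,0]}
    - {"dp": [0,0,-0.15],"angular": [0,0,0]}
    - {"dp": [0,0,-0.15],"angular": [0,0,0]}
    - {"dp": [0,0,0],"angular": [0,0,0]}

```text
time_s: 12.15
ee_pos: [0.5319, -0.0713, 0.2026]
eef_rot: [[0.997, -0.079, -0.002], [-0.079, -0.997, 0.004], [-0.002, -0.004, -1.0]]
contact_force: [-6.3, 8.7, 12.5]
opening: 0.188
gripper_force: 61.2
```

Request:
servo_tool:
  fingers: 140
  targets:
    - {"dp": [0,0,0],"angular": [0,0,0]}
    - {"dp": [0,0,0],"angular": [0,0,0]}
    - {"dp": [0,0,0],"angular": [0,0,0]}

```text
time_s: 12.52
ee_pos: [0.5326, -0.0766, 0.2008]
eef_rot: [[0.996, -0.085, -0.001], [-0.085, -0.996, -0.0], [-0.001, 0.0, -1.0]]
contact_force: [-0.2, 0.4, 0.8]
opening: 0.45
gripper_force: 0.0
```

Request:
servo_tool:
  targets:
    - {"dp": [0,-0.2,-1],"angular": [0,0,0]}
    - {"dp": [0,0,-2],"angular": [0,0,0]}
    - {"dp": [0,0,-4],"angular": [0,0,0]}
    - {"dp": [-1,0,-4],"angular": [0,0,0]}
    - {"dp": [-1,0,-2],"angular": [0,0,0]}
    - {"dp": [0,0,0],"angular": [0,0,0]}

```text
time_s: 13.28
ee_pos: [0.514, -0.0723, 0.3336]
eef_rot: [[0.996, -0.084, 0.004], [-0.084, -0.996, -0.001], [0.005, 0.001, -1.0]]
contact_force: [-0.5, -0.1, 0.2]
opening: 0.448
gripper_force: 0.0
```

```bash
python3 - <<'E'
from h import *
s=r.sense();print(s['time_s'],s['ee_pos'],s['contact_force'],s['eef_rot'])
pose=(s['eef_rot'],s['ee_pos'])
w=save('wrist','w6')[:,:,::-1];b=save('side','s6')[:,:,::-1]
ex=np.array([np.cos(np.radians(-4.8)),np.sin(np.radians(-4.8)),0]);ey=np.array([-ex[1],ex[0],0])
hinge=np.array([.694,0,.1578])
p=proj('wrist',hinge-ex*.145-ey*.085+np.array([0,0,.05]),pose);print('ball home px',p)
print('rod tip px if home', proj('wrist',hinge-ex*.145-ey*(.155)+np.array([0,0,.018]),pose),'side ball',proj('side',hinge-ex*.145-ey*.085+np.array([0,0,.05])))
x,y=p.astype(int);x=min(max(x,100),540);y=min(max(y,90),390)
C=np.hstack([crop(w,x-80,y-80,x+80,y+80,2.5),crop(b,310,120,410,220,4)]);cv2.imwrite('pics/c6.png',C);print(x,y,C.shape)
E
```

```text
13.275 [ 0.5139524  -0.07229198  0.33361639] [-0.47803395 -0.05711946  0.20832536] [[ 9.96427394e-01 -8.43371608e-02  4.43748138e-03]
 [-8.43331463e-02 -9.96437025e-01 -1.08447092e-03]
 [ 4.51313194e-03  7.06369766e-04 -9.99989566e-01]]
ball home px [314.92442038 195.76612148]
rod tip px if home [415.34544512 187.6188699 ] side ball [356.90957829 162.56798688]
314 195 (400, 800, 3)
```

View pics/c6.png

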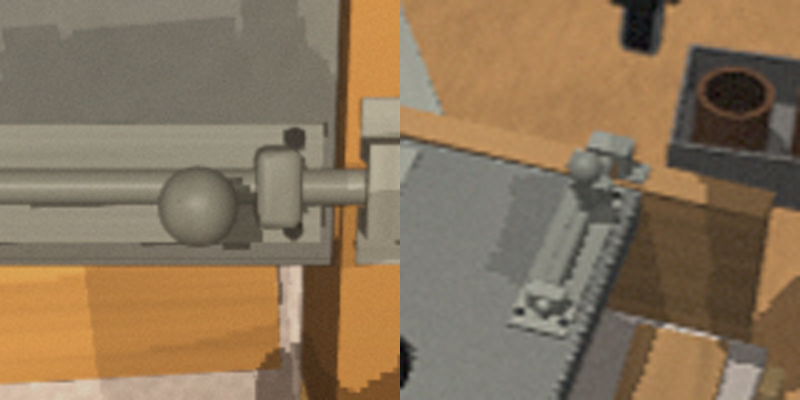

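Request:
servo_tool:
  fingers: 60
  targets:
    - {"dp": [-1.85,-4.03,0],"angular": [0,0,0]}
    - {"dp": [-1.85,-4.03,0],"angular": [0,0,0]}
    - {"dp": [-1.85,-4.03,0],"angular": [0,0,0]}
    - {"dp": [-1.85,-4.03,0],"angular": [0,0,0]}
    - {"dp": [-1.85,-4.03,0],"angular": [0,0,0]}
    - {"dp": [-1.85,-4.03,0],"angular": [0,0,0]}
    - {"dp": [-1.85,-4.03,0],"angular": [0,0,0]}
    - {"dp": [-1.85,-4.03,0],"angular": [0,0,0]}
    - {"dp": [-1.85,-4.03,0],"angular": [0,0,0]}
    - {"dp": [-1.85,-4.03,0],"angular": [0,0,-0.054]}
    - {"dp": [0,0,0],"angular": [0,0.105,0]}
    - {"dp": [0,0,0],"angular": [0,0.105,0]}
    - {"dp": [0,0,0],"angular": [0,0.105,0]}
    - {"dp": [0,0,0],"angular": [0,0.105,0]}
    - {"dp": [0,0,0],"angular": [0,0.104,0]}
    - {"dp": [0,0,0],"angular": [0,0,0]}

```text
time_s: 15.38
ee_pos: [0.3703, 0.3476, 0.3214]
eef_rot: [[0.971, -0.024, 0.236], [-0.013, -0.999, -0.046], [0.237, 0.042, -0.971]]
contact_force: [-1.0, 0.1, 0.2]
opening: 0.768
gripper_force: 0.0
```

```bash
cat > k.py <<'E'
from h import *
import sys
s=r.sense();R,t=s['eef_rot'],s['ee_pos'];print(s['time_s'],t,s['joint_pos'],s['contact_force']);print(R)
eb=np.radians(-1.75);ex=np.array([np.cos(eb),np.sin(eb),0]);ey=np.array([-ex[1],ex[0],0]);n=-.5*ex+np.array([0,0,.866])
Rt=np.column_stack([np.cross(-ey,-n),-ey,-n]);rv=cv2.Rodrigues(R.T@Rt)[0].ravel();print('rotvec tool',rv)
K=np.array([.4196,.3433,.0902])
w=save('wrist',sys.argv[1])
p=proj('wrist',K,(R,t));print('pred px',p)
g=w.max(2).astype(np.uint8);m=(g<60).astype(np.uint8)
nn,lab,st,c=cv2.connectedComponentsWithStats(m)
for i in range(1,nn):
    if st[i,4]>200:print(st[i],c[i])
for off in(.12,.002):print('to K+%.3fn (tool cm):'%off,100*R.T@(K+n*off-t), 'in target frame',100*Rt.T@(K+n*off-t))
E
python3 k.py w7
```

```text
15.375 [0.37034789 0.34759719 0.32136294] [-1.09852744  0.06728287  0.14177067  1.91425253  0.24211277  1.07245467
 -2.65380146] [-1.02886636  0.11004177  0.15508955]
[[ 0.97137517 -0.0237136   0.236364  ]
 [-0.01314777 -0.99884669 -0.0461781 ]
 [ 0.23718645  0.0417486  -0.97056666]]
rotvec tool [0.03634303 0.2837452  0.02194333]
pred px [310.91221622 212.22034237]
[  22    0   70   26 1332] [59.13213213 10.27252252]
[589   0  51  63 915] [612.39344262  49.71038251]
[ 46  77 159  29 963] [117.82450675  90.44963655]
[271  88  24  19 350] [281.71714286  98.38      ]
[296 125  31  36 817] [311.42962056 142.63647491]
[588 191  44  14 547] [609.11882998 197.74040219]
[ 290  193   41   42 1385] [309.78844765 213.84476534]
[ 465  241   91   49 3241] [510.05492132 264.78926257]
[    0   308   640   172 50720] [318.96287461 426.03055994]
to K+0.120n (tool cm): [-4.05609417 -0.25959656 12.10777796] in target frame [-7.28353898  0.27911044 10.48725707]
to K+0.002n (tool cm): [-0.74904562 -0.6460927  23.42802195] in target frame [-7.28353898  0.27911044 22.28673787]
```

Request:
servo_tool:
  targets:
    - {"dp": [0,0,0],"angular": [0,0,-0.175]}
    - {"dp": [0,0,0],"angular": [0,0,-0.175]}
    - {"dp": [0,0,0],"angular": [0,0,-0.175]}
    - {"dp": [0,0,0],"angular": [0,0,-0.175]}
    - {"dp": [0,0,0],"angular": [0,0,-0.175]}
    - {"dp": [0,0,0],"angular": [0,0,-0.175]}
    - {"dp": [0,0,0],"angular": [0,0,-0.175]}
    - {"dp": [0,0,0],"angular": [0,0,-0.175]}
    - {"dp": [0,0,0],"angular": [0,0,-0.175]}
    - {"dp": [0,0,0],"angular": [0,0,-0.175]}
    - {"dp": [0,0,0],"angular": [0,0,-0.175]}
    - {"dp": [0,0,0],"angular": [0,0,-0.175]}
    - {"dp": [0,0,0],"angular": [0,0,-0.175]}
    - {"dp": [0,0,0],"angular": [0,0,-0.175]}
    - {"dp": [0,0,0],"angular": [0,0,-0.175]}
    - {"dp": [0,0,0],"angular": [0,0,-0.175]}
    - {"dp": [0,0,0],"angular": [0,0,-0.175]}
    - {"dp": [0,0,0],"angular": [0,0,-0.17]}
    - {"dp": [0,0,0],"angular": [0,0,0]}

```text
time_s: 17.8
ee_pos: [0.3731, 0.345, 0.3225]
eef_rot: [[-0.971, 0.029, 0.237], [0.019, 0.999, -0.046], [-0.238, -0.04, -0.971]]
contact_force: [-0.9, -0.7, 0.2]
opening: 0.765
gripper_force: 0.0
```

```bash
sed -i 's/^Rt=.*/Rt=np.column_stack([np.cross(ey,-n),ey,-n]);rv=cv2.Rodrigues(R.T@Rt)[0].ravel();print("rotvec tool",rv)/' k.py; python3 k.py w8
```

```text
17.8 [0.37312403 0.34496191 0.32249196] [-0.95126259  0.07117234 -0.00603935  1.90636306  0.25287777  1.0760863
  0.47808204] [-0.89273771 -0.65054152  0.24715348]
[[-0.97114584  0.02948215  0.23665706]
 [ 0.01919772  0.99877324 -0.04564494]
 [-0.23771245 -0.03978462 -0.97052047]]
rotvec tool [-0.03666553 -0.28334936  0.01584315]
pred px [327.34973994 194.50473356]
[  55   90  101   58 4230] [105.96643026 119.63451537]
[  3 172  45  23 838] [ 25.51312649 183.09307876]
[ 309  172   41   42 1385] [328.68880866 192.46787004]
[314 245  28  29 567] [326.40035273 258.97354497]
[    0   308   640   172 56032] [316.00574672 419.88624358]
to K+0.120n (tool cm): [ 4.36255154  0.48795251 12.13858988] in target frame [ 7.58726127 -0.0241832  10.44226357]
to K+0.002n (tool cm): [ 1.06114044  0.88841095 23.459994  ] in target frame [ 7.58726127 -0.0241832  22.24174437]
```

Request:
servo_tool:
  targets:
    - {"dp": [0.73,0.08,2.0],"angular": [0,0,0]}
    - {"dp": [0.73,0.08,2.0],"angular": [0,0,0]}
    - {"dp": [0.73,0.08,2.0],"angular": [0,0,0]}
    - {"dp": [0.73,0.08,2.0],"angular": [0,0,0]}
    - {"dp": [0.73,0.08,2.0],"angular": [0,0,0]}
    - {"dp": [0.73,0.08,2.0],"angular": [0,0,0]}
    - {"dp": [0,0,0],"angular": [-0.009,-0.071,0.004]}
    - {"dp": [0,0,0],"angular": [-0.009,-0.071,0.004]}
    - {"dp": [0,0,0],"angular": [-0.009,-0.071,0.004]}
    - {"dp": [0,0,0],"angular": [-0.009,-0.071,0.004]}
    - {"dp": [0,0,0],"angular": [0,0,0]}

```text
time_s: 19.23
ee_pos: [0.3576, 0.3457, 0.1951]
eef_rot: [[-0.866, 0.027, 0.5], [0.022, 1.0, -0.014], [-0.5, -0.001, -0.866]]
contact_force: [0.7, 0.0, -0.4]
opening: 0.763
gripper_force: 0.0
```

```bash
python3 k.py w9
```

```text
19.225 [0.35762859 0.34567005 0.19514392] [-1.160949    0.15157367  0.03447221  2.22821419  0.78452122  0.6959136
 -0.18193338] [ 0.68259986  0.04623519 -0.40141284]
[[-0.86582248  0.02671695  0.4996375 ]
 [ 0.02248425  0.99964218 -0.01449054]
 [-0.49984587 -0.00131226 -0.86611338]]
rotvec tool [ 0.00077477 -0.00018767  0.00396711]
pred px [316.14685898 243.49179194]
[   0   72   62  105 4736] [ 26.83509291 124.37711149]
[235 119 162  15 844] [316.33767773 123.13625592]
[ 289  212   59   62 2867] [318.05266829 242.59783746]
[ 426  259  161   30 1123] [509.69902048 272.36064114]
[ 299  295   38   42 1190] [316.51680672 314.69831933]
[    0   299   640   181 52778] [317.19214445 424.12289211]
to K+0.120n (tool cm): [-0.12314031 -0.048279    0.18935974] in target frame [-0.12329232 -0.04764345  0.18941586]
to K+0.002n (tool cm): [-0.12533658 -0.05742551 11.98909639] in target frame [-0.12329232 -0.04764345 11.98889666]
```

Request:
servo_tool:
  targets:
    - {"dp": [-0.1,0,2.2],"angular": [0,0,0]}
    - {"dp": [0,0,2.5],"angular": [0,0,0]}
    - {"dp": [0,0,2.5],"angular": [0,0,0]}
    - {"dp": [0,0,2],"angular": [0,0,0]}
    - {"dp": [0,0,1.5],"angular": [0,0,0]}
    - {"dp": [0,0,1],"angular": [0,0,0]}
    - {"dp": [0,0,0.5],"angular": [0,0,0]}
    - {"dp": [0,0,0],"angular": [0,0,0]}

```text
time_s: 20.27
ee_pos: [0.4208, 0.3443, 0.0908]
eef_rot: [[-0.865, 0.027, 0.501], [0.023, 1.0, -0.014], [-0.501, -0.0, -0.865]]
contact_force: [-0.4, -0.0, 0.7]
opening: 0.764
gripper_force: 0.0
```

Request:
servo_tool:
  fingers: 255
  targets:
    - {"dp": [0,0,0],"angular": [0,0,0]}
    - {"dp": [0,0,0],"angular": [0,0,0]}
    - {"dp": [0,0,0],"angular": [0,0,0]}
    - {"dp": [0,0,0],"angular": [0,0,0]}
    - {"dp": [0,0,0],"angular": [0,0,0]}

```text
time_s: 20.9
ee_pos: [0.4202, 0.3441, 0.0916]
eef_rot: [[-0.865, 0.027, 0.502], [0.023, 1.0, -0.014], [-0.502, -0.0, -0.865]]
contact_force: [-4.6, -2.6, 7.8]
opening: 0.416
gripper_force: 58.9
```

Request:
servo_tool:
  targets:
    - {"dp": [0,0,-0.2],"angular": [0,0,0]}
    - {"dp": [0,0,-0.2],"angular": [0,0,0]}
    - {"dp": [0,0,-0.2],"angular": [0,0,0]}
    - {"dp": [0,0,-0.2],"angular": [0,0,0]}
    - {"dp": [0,0,-0.2],"angular": [0,0,0]}
    - {"dp": [0,0,0],"angular": [0,0,0]}

```text
time_s: 21.65
ee_pos: [0.4154, 0.3443, 0.1]
eef_rot: [[-0.865, 0.027, 0.502], [0.023, 1.0, -0.014], [-0.502, -0.001, -0.865]]
contact_force: [-0.2, -2.3, 3.4]
opening: 0.421
gripper_force: 62.5
```

Request:
servo_tool:
  targets:
    - {"dp": [0,0,-0.15],"angular": [0,0,0]}
    - {"dp": [0,0,-0.15],"angular": [0,0,0]}
    - {"dp": [0,0,0],"angular": [0,0,0]}

```text
time_s: 22.02
ee_pos: [0.4142, 0.3443, 0.1021]
eef_rot: [[-0.865, 0.027, 0.501], [0.023, 1.0, -0.014], [-0.501, -0.001, -0.865]]
contact_force: [1.0, 0.1, 0.1]
opening: 0.417
gripper_force: 62.0
```

Request:
servo_tool:
  targets:
    - {"dp": [0,0,-0.12],"angular": [0,0,0]}
    - {"dp": [0,0,0],"angular": [0,0,0]}

```text
time_s: 22.28
ee_pos: [0.4136, 0.3444, 0.103]
eef_rot: [[-0.865, 0.027, 0.501], [0.023, 1.0, -0.014], [-0.501, -0.001, -0.865]]
contact_force: [3.1, -0.5, -1.9]
opening: 0.412
gripper_force: 61.9
```

Request:
servo_tool:
  fingers: 60
  targets:
    - {"dp": [0,0,0],"angular": [0,0,0]}
    - {"dp": [0,0,0],"angular": [0,0,0]}
    - {"dp": [0,0,0],"angular": [0,0,0]}
    - {"dp": [0,0,0],"angular": [0,0,0]}
    - {"dp": [0,0,0],"angular": [0,0,0]}

```text
time_s: 22.9
ee_pos: [0.4134, 0.3445, 0.1031]
eef_rot: [[-0.865, 0.027, 0.501], [0.023, 1.0, -0.014], [-0.501, -0.001, -0.865]]
contact_force: [0.6, -0.7, -0.1]
opening: 0.764
gripper_force: 0.0
```

Request:
servo_tool:
  targets:
    - {"dp": [0,0,-1],"angular": [0,0,0]}
    - {"dp": [0,0,-2],"angular": [0,0,0]}
    - {"dp": [0,0,-3],"angular": [0,0,0]}
    - {"dp": [0,0,-3],"angular": [0,0,0]}
    - {"dp": [0,0,-3],"angular": [0,0,0]}
    - {"dp": [0,0,0],"angular": [0,0,0]}

```text
time_s: 23.65
ee_pos: [0.3527, 0.3475, 0.2092]
eef_rot: [[-0.864, 0.025, 0.502], [0.023, 1.0, -0.009], [-0.503, 0.004, -0.865]]
contact_force: [0.1, -0.3, 0.4]
opening: 0.765
gripper_force: 0.0
```

```bash
python3 k.py w10; python3 - <<'E'
from h import *
save('side','s7');a=cv2.imread('pics/s6_full.png');b=cv2.imread('pics/s7_full.png')
s0=cv2.imread('pics/side0_full.png')
def off(a,x0,y0,x1,y1):
    m=cv2.matchTemplate(cv2.resize(b[y0-8:y1+8,x0-8:x1+8],None,fx=4,fy=4,interpolation=2),cv2.resize(a[y0:y1,x0:x1],None,fx=4,fy=4,interpolation=2),5)
    _,v,_,l=cv2.minMaxLoc(m);return v,l[0]/4-8,l[1]/4-8
print('ball/keeper',off(a,345,145,385,175),'dial',off(s0,330,335,355,360),'tape',off(s0,395,270,430,315),'tray',off(s0,375,130,435,175),'knob',off(s0,358,342,390,375),'blank',off(s0,360,200,395,260))
eb=np.radians(-1.75);n=np.array([-.5*np.cos(eb),-.5*np.sin(eb),.866]);K=np.array([.4196,.3433,.0902])
print('expected knob shift px',proj('side',K+.0117*n)-proj('side',K))
E
```

```text
23.65 [0.35267634 0.34752276 0.20918144] [-1.16419061  0.12547199  0.0232411   2.21884675  0.76304451  0.72435479
 -0.16230108] [ 0.06118654 -0.26817655  0.36606294]
[[-0.86424384  0.02464886  0.50246892]
 [ 0.02335544  0.99968788 -0.00886896]
 [-0.5025307   0.00407044 -0.86454978]]
rotvec tool [0.00647545 0.00290479 0.00305761]
pred px [312.53513547 232.7045544 ]
[   0   69   68  100 4883] [ 30.98464059 121.20151546]
[251 115 118  10 553] [308.00904159 117.72151899]
[ 285  206   59   61 2807] [313.93480584 236.25472034]
[443 253 113  22 528] [499.40151515 261.9469697 ]
[ 296  282   36   40 1067] [312.90253046 301.33739456]
[    0   308   640   172 53702] [318.37890581 423.83559272]
to K+0.120n (tool cm): [ 0.15050881 -0.22796621  1.65355574] in target frame [ 0.14501831 -0.21770438  1.65539152]
to K+0.002n (tool cm): [ 0.18490099 -0.3043217  13.45299897] in target frame [ 0.14501831 -0.21770438 13.45487232]
ball/keeper (0.9769364595413208, 0.0, 0.0) dial (0.9979438781738281, 0.0, 0.0) tape (0.8898125886917114, 0.0, -0.25) tray (0.9960814714431763, 0.0, 0.0) knob (0.9337294697761536, 3.0, -1.5) blank (0.9405561685562134, 0.0, 0.0)
expected knob shift px [ 3.35482649 -1.75373704]
```

```bash
python3 -c "
from rig import r
print(r.job_done())"
```

```text
the job is handed in; nothing more can be done
None
```

The job is handed in: the hood is shut with the bolt home in its keeper, and the start knob was then pulled through its click and stays out. The camera check shows the dial, tray, tape measure and blank where they were, and the arm stands clear at about 24 s; the hand-in returned no verdict.

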